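# Set a sine plate on its gauge block

## Robot

A 7-joint arm with a two-finger parallel gripper is mounted at the origin on a cart in front of the work surface, level with it; the furniture and walls round the work are solid. World frame = base frame: x ahead of the robot, y to its left, z up, the work surface at z = 0. Lengths are in m, angles in degrees, forces in N, time in s.
With the tool pointing down it reaches from about 0.4 to 0.85 m from the base axis. Payload 10.4 kg.
Tool frame: the origin (TCP) lies on the centre line of the jaws, within the pads' length; the fingertips stand 19 mm ahead of it and the grasp point (between the pads) is the TCP; z points along the fingers, y is the direction in which the jaws open and shut (so a half turn about z gives the same grasp; the last joint's range is limited). The gripper opens to 85 mm and grips with 20 to 120 N. Pads are 22 mm wide; open, the fingers measure 114 mm over their backs; the gripper's body (76 mm by 85 mm) begins 54 mm behind the grasp point. The pads swing forward as they close: fully open they stand 13 mm farther back than shut.
Start: joints at [75.711, 19.034, -3.707, 83.658, 1.238, 77.344, -5.071], TCP at [0.141, -0.609, 0.25] pointing down, gripper open.
Joint ranges: [-148.97, 148.97], [-28.65, 121.19], [-84.17, 76.75], [9.2, 138.47], [-72.65, 252.65], [3.7, 117.97], [-149.18, 149.18]. Speed limits (degrees/s): [127.2, 127.2, 159.86, 159.86, 180, 180, 180].

## Interface

Orientations are given as [roll, pitch, yaw] about the fixed x, y, z axes, in that order (R = Rz(yaw) Ry(pitch) Rx(roll)).
In Python, from rig import status, camera, robot gives the robot as it stands.
- The arm moves only by the tool arm_command, never from a script. Its argument "steps" is one flat list of numbers, 7 for each row, row after row: the shift along the tool's x, y, z in cm, then the turn, a rotation vector about the tool's x, y, z in rad, then the finger opening in cm, from 0 to 8.54. In form: [dx, dy, dz, wx, wy, wz, jaw, dx, dy, dz, wx, wy, wz, jaw, ...]. A call has 1 to 20 rows; each row is the pose to reach, as a shift and turn from the pose measured when the call began, along the tool's axes at that moment; what a row does not reach only later rows make up. A row lasts 1/10 s, in which the tool goes at most 50 mm and 8.59 degrees, less where a joint would pass 70% of its speed; a pose out of reach is approached as far as the arm can. A call with a gripper value outside its range is refused whole. The fingers move at their own pace and stop on an object; "force" is the grip in N (left out, the last holds). Time passes only in rows, so rows that repeat a pose let the fingers close. It gives the time, the measured TCP pose, the force and the opening at its end, in the units of the state.
- status.get_state(): the state, without advancing time (a new reading comes with each control period).
- camera(name): name is "scene" or "top" or "wrist"; returns a dict with "pixels" (384x512x3 uint8, red, green, blue), "z_map" (384x512 float32, m along the optical axis (not along the pixel's ray), 0 where there is no reading), "vfov" (degrees; the focal length in pixels is half the picture's height over the tangent of half this angle, whatever the lens; pixels are square), "cx", "cy" (the principal point, pixels), "D" ([k1, k2, p1, p2, k3] as OpenCV has them; the pictures are not rectified), "pose" (4x4, takes a point from camera to world coordinates); the wrist camera has in their place "tool_from_camera" (4x4, takes a point from camera to tool coordinates, whose origin is the TCP and whose axes are the flange's). Camera axes: x right, y down, z forward; pixel columns grow to the right and rows downward; lengths in m; the calibration is good to about 2 mm. A picture is of the moment at which its call begins: read the wrist's pose just before it.
- robot.hand_in(): hands the job in, once; it reports no verdict.
The state is a dict: "time": time; "joint_positions": joint angles; "qd": joint speeds; "tau": joint torques, N m; "tcp_pos": TCP position; "ee_rot": TCP orientation; "ft_force": force on the tool from outside, world axes, zero at the start; "torque": the same for the moment, N m; "gripper_width": finger opening in m.
Only numpy, scipy, OpenCV 4.12 (cv2) and the standard library are available. Lean on these libraries where they do the work, as an engineer would, in place of code of your own. Each camera call takes 0.05 s, during which the arm holds its last target.

## Task

Set up the sine plate: stand the tallest of the three gauge blocks upright and square on the bright pad of the base, inside the pad's outline, while the plate is still raised. Then lower the plate until its free roller rests on the block, and let go. Leave the other two blocks where they are.

Things in the scene. Friction and masses are not known exactly. Their poses are not given: they have to be found in the camera images.
- sine_base: dark steel base of the sine plate, fixed to the table, 200 (x) x 110 (y) x 20 mm high. Origin: centre of its underside, on the table; z up. Its x axis runs from the pad end to the hinge end; the hinge is at x = +70 mm. Two hinge cheeks (34 mm long in x, 8 mm thick, centred at y = +-50.5 mm) rise 29 mm above the base top beside the hinge; nothing else stands on the base.
- gauge_pad (a point): centre of the bright pad marked on the base's top face (flat, flush, 54 x 80 mm, long side along the base's y), at base x = -58.7 mm, 20 mm above the table. Axes as the base. The block must stand inside it, its long side along the pad's long side.
- plate_hinge (a point): middle of the hinge axis, at base x = +70 mm, 32 mm above the table; the axis runs along the base's y. Axes as the base.
- tilt_plate (a joint): angle of the tilting plate, rad: 0 = flat on the base, about 1.57 = standing straight up at the hinge end; it starts raised (1.45 to 1.65) and comes down towards the pad end as the value falls. The hinge is stiff (friction 0.5 N m, plate 0.5 kg): the plate stays at any angle and must be pushed down, with about 1 to 5 N near its free end. The roller rests on the tall block at 0.404 rad (sine = 55/140), on the middle block at 0.290, on the low one at 0.180.
- plate_roller (a point): centre of the free roller (24 mm diameter, 86 mm long, parallel to the hinge) under the free end of the steel plate, 140 mm from the hinge axis. The frame turns with the plate: -x points from the hinge to the free end, z is square to the plate, out of its upper face (the face that looks away from the pad side when it is raised). The plate is 90 mm wide and 14 mm thick; it ends 12 mm beyond this point, its underside is 4 mm and its upper face 18 mm from this point along z.
- tall_block: aluminium gauge block, 34 (x) x 60 (y) x 55 mm high, the tallest of three with the same footprint, with a small dark hole mark on top; 0.24 to 0.39 kg. Origin: centre of its underside; z up.
- middle_block: similar block, 34 x 60 x 40 mm high; not used. Origin: centre of its underside.
- low_block: similar block, 34 x 60 x 25 mm high; not used. Origin: centre of its underside.
Things that resemble listed ones, but are neither listed nor needed, are in the scene too. Leave any orange or purple look-alike of the tall_block alone.

How it is judged:
By the outcome, as a careful person would: the job done as asked, in the order asked, and still so for the second after the job is handed in, with the robot touching nothing.
It also fails if it takes over 64 s, if anything falls off the work surface, if the arm or the gripper's body presses on something with over 40 N, if the wrist force passes 120 N, or if a joint passes its speed limit or range.

## Working session

There is one attempt and no reset: what is moved stays moved. The work goes in short steps, Python scripts to look and compute and a tool call to move; the robot and the scene stay as the last step left them, time stands still between calls to the robot, and variables do not carry over. Pictures are saved under pics/ and viewed, and the job is handed in when it is done.

Besides the shell and the picture viewer there is one more tool, called after "Request:" by a JSON object that holds its "name" and its "arguments". arm_command: Moves the arm, as the interface text tells. Its arguments: {"type":"object","properties":{"steps":{"type":"array","items":{"type":"number"}},"force":{"type":"number"}},"required":["steps"]}

```bash
mkdir -p pics; ls; python3 - <<'E'
from rig import status,camera
import cv2,numpy as np
print(status.get_state())
for n in ["scene","top","wrist"]:
    c=camera(n); cv2.imwrite(f"pics/{n}0.png",c["pixels"][:,:,::-1]); np.savez(f"pics/{n}0.npz",**c)
    print(n,c["vfov"],c["cx"],c["cy"],c["D"],np.round(c.get("pose",c.get("tool_from_camera")),3).tolist())
E
```

```text
pics
{'time': 0.0, 'joint_positions': array([75.71131976, 19.07424508, -3.70776147, 83.70857732,  1.23658043,
       77.34503215, -5.07020618]), 'qd': array([ 0.04247658,  0.01624599,  0.01546986, -0.12097669,  0.05115301,
       -0.06089871, -0.05652864]), 'tau': array([ 1.07297408e-03, -6.25438142e+01,  4.95887746e-02, -3.91607809e+01,
        1.63278077e-02,  9.64481063e-03, -1.44700857e-05]), 'tcp_pos': array([ 0.14044978, -0.60862534,  0.24946978]), 'ee_rot': array([-1.79912008e+02,  2.99113903e-03,  1.29959933e+01]), 'ft_force': array([-0.47452232, -0.69348184,  0.57272835]), 'torque': array([-0.04606811, -0.05462986, -0.0175425 ]), 'gripper_width': 0.08556399512465972}
scene 48.156270205539165 252.0548710463961 197.23488813815487 [-0.06033504  0.          0.          0.          0.        ] [[-0.714, -0.296, 0.634, -0.081], [-0.7, 0.277, -0.658, 0.563], [0.019, -0.914, -0.405, 0.411], [0.0, 0.0, 0.0, 1.0]]
top 52.795138168172386 259.89173874484715 197.51094639929642 [-0.00158725  0.          0.          0.          0.        ] [[-0.007, -0.985, 0.174, 0.331], [-1.0, 0.008, 0.007, -0.06], [-0.008, -0.174, -0.985, 1.074], [0.0, 0.0, 0.0, 1.0]]
wrist 66.99786888645443 256.3475424197802 192.55181451134965 [-0.04644287  0.          0.          0.          0.        ] [[0.0, -0.964, -0.264, 0.067], [1.0, 0.0, -0.0, 0.0], [0.0, -0.264, 0.964, -0.123], [0.0, 0.0, 0.0, 1.0]]
```

View pics/scene0.png

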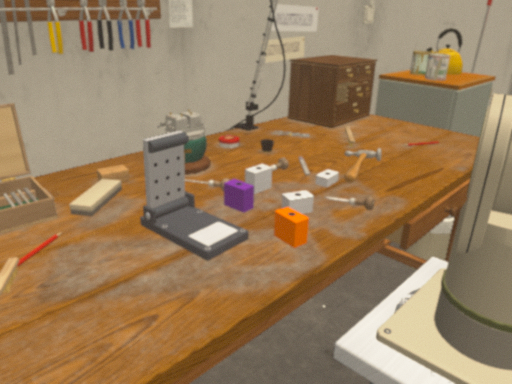

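View pics/top0.png

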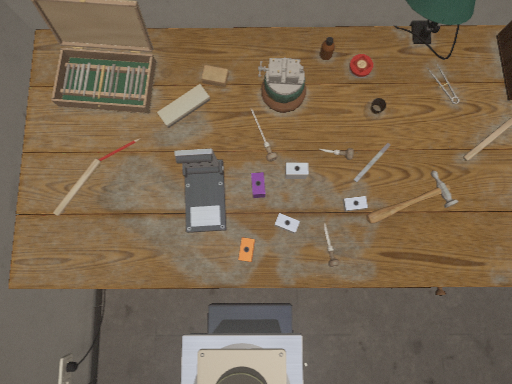

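View pics/wrist0.png

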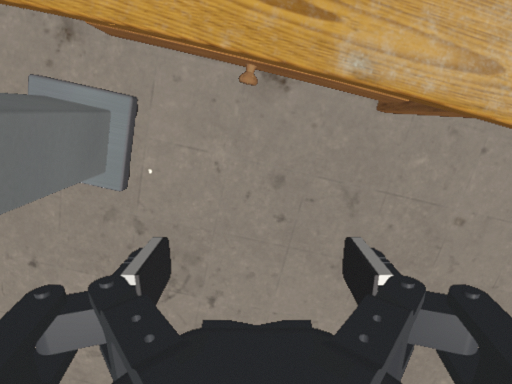

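```bash
cat > h.py <<'E'
import numpy as np,cv2
from scipy.spatial.transform import Rotation as Ro
def K(c):
    f=c["pixels"].shape[0]/2/np.tan(np.radians(float(c["vfov"]))/2)
    return np.array([[f,0,float(c["cx"])],[0,f,float(c["cy"])],[0,0,1]])
def rays(c,uv):
    p=cv2.undistortPoints(np.asarray(uv,float).reshape(-1,1,2),K(c),np.asarray(c["D"],float)).reshape(-1,2)
    return np.c_[p,np.ones(len(p))]
def on_plane(c,T,uv,z):
    r=rays(c,uv)@T[:3,:3].T; o=T[:3,3]
    return o+r*((z-o[2])/r[:,2])[:,None]
def cloud(c,T):
    h,w=c["z_map"].shape
    u,v=np.meshgrid(np.arange(w),np.arange(h))
    r=rays(c,np.c_[u.ravel(),v.ravel()])*c["z_map"].reshape(-1,1)
    return (r@T[:3,:3].T+T[:3,3]).reshape(h,w,3)
def Ttool(s):
    T=np.eye(4);T[:3,:3]=Ro.from_euler('xyz',s["ee_rot"],degrees=True).as_matrix();T[:3,3]=s["tcp_pos"];return T
def rect(P):
    P=np.asarray(P,np.float32)*1000
    (cx,cy),(w,h),a=cv2.minAreaRect(P[:,:2].astype(np.float32))
    if w<h: w,h,a=h,w,a+90   # a= direction of long side
    return cx,cy,w,h,(a+90)%180-90
E
python3 - <<'E'
from h import *
c=dict(np.load("pics/top0.npz"));T=c["pose"]
P=cloud(c,T);im=c["pixels"]
hsv=cv2.cvtColor(im,cv2.COLOR_RGB2HSV)
m=((hsv[...,1]<50)&(hsv[...,2]>150)).astype(np.uint8)
m[:150]=0;m[245:]=0;m[:, :175]=0;m[:,380:]=0
n,l,st,ce=cv2.connectedComponentsWithStats(m)
for i in range(1,n):
    if st[i,4]<60: continue
    q=P[l==i]; z=np.median(q[:,2]); ct=max(cv2.findContours((l==i).astype(np.uint8),0,1)[0],key=len).reshape(-1,2)
    print(ce[i],st[i,4],"z",z.round(3),np.round(rect(on_plane(c,T,ct,z)),1))
m=((P[...,2]>0.012)&(P[...,2]<0.025)).astype(np.uint8); m[:, :170]=0;m[:,235:]=0;m[:145]=0;m[245:]=0
ct=max(cv2.findContours(m,0,1)[0],key=len).reshape(-1,2)
print("base",np.round(rect(on_plane(c,T,ct,.02)),1))
E
```

```text
[191.79761905 151.89880952] 168 z 0.186 [598.5 105.6  86.2  12.4  89.5]
[296.76628352 168.30651341] 261 z 0.056 [ 591.5 -153.6   59.9   33.5   89.5]
[362.01428571 172.41428571] 70 z 0.006 [ 588.8 -341.    58.1    9.9  -45.9]
[355.63888889 202.66666667] 252 z 0.026 [ 499.9 -314.5   60.7   33.6  -83.3]
[204.99827586 215.55862069] 580 z 0.021 [467.5  96.5  86.3  56.3 -86.8]
[286.96240602 222.34586466] 266 z 0.041 [ 445.6 -124.7   61.4   33.6   67.6]
base [509.  101.8 165.4 110.2   3.1]
```

Request:
{"name": "arm_command", "arguments": {"steps": [54.2, -34.2, 2, 0, 0, 0.227, 8.5, 54.2, -34.2, 2, 0, 0, 0.227, 8.5, 54.2, -34.2, 2, 0, 0, 0.227, 8.5, 54.2, -34.2, 2, 0, 0, 0.227, 8.5, 54.2, -34.2, 2, 0, 0, 0.227, 8.5, 54.2, -34.2, 2, 0, 0, 0.227, 8.5, 54.2, -34.2, 2, 0, 0, 0.227, 8.5, 54.2, -34.2, 2, 0, 0, 0.227, 8.5, 54.2, -34.2, 2, 0, 0, 0.227, 8.5, 54.2, -34.2, 2, 0, 0, 0.227, 8.5, 54.2, -34.2, 2, 0, 0, 0.227, 8.5, 54.2, -34.2, 2, 0, 0, 0.227, 8.5, 54.2, -34.2, 2, 0, 0, 0.227, 8.5, 54.2, -34.2, 2, 0, 0, 0.227, 8.5, 54.2, -34.2, 2, 0, 0, 0.227, 8.5, 54.2, -34.2, 2, 0, 0, 0.227, 8.5, 54.2, -34.2, 2, 0, 0, 0.227, 8.5]}}

```text
time: 1.85
tcp_pos: [0.591, -0.1551, 0.2301]
ee_rot: [-180.0, 0.0, -0.1]
ft_force: [-1.0, -0.2, 0.2]
gripper_width: 0.0849
```

```bash
cat > look.py <<'E'
from h import *
from rig import status,camera
def look(tag):
    s=status.get_state();c=camera("wrist");T=Ttool(s)@c["tool_from_camera"]
    cv2.imwrite(f"pics/{tag}.png",c["pixels"][:,:,::-1]);np.savez(f"pics/{tag}.npz",T=T,**c)
    print(s["time"],s["tcp_pos"].round(4),s["ee_rot"].round(2),s["ft_force"].round(1))
    return s,c,T
def bright(c,T,z0,zexp,tol=.012,vmin=150,amin=300):
    P=cloud(c,T);hsv=cv2.cvtColor(c["pixels"],cv2.COLOR_RGB2HSV)
    m=((hsv[...,1]<50)&(hsv[...,2]>vmin)&(abs(P[...,2]-zexp)<tol)).astype(np.uint8)
    n,l,st,ce=cv2.connectedComponentsWithStats(m)
    for i in range(1,n):
        if st[i,4]<amin: continue
        ct=max(cv2.findContours((l==i).astype(np.uint8),0,1)[0],key=len).reshape(-1,2)
        print(ce[i].round(),st[i,4],"z",np.median(P[l==i][:,2]).round(4),np.round(rect(on_plane(c,T,ct,z0)),1))
E
python3 - <<'E'
from look import *
s,c,T=look("w1"); bright(c,T,.055,.055)
E
```

```text
1.85 [ 0.591  -0.1551  0.2301] [-1.7998e+02  3.0000e-02 -1.4000e-01] [-1.  -0.2  0.2]
[253. 179.] 1623 z 0.0547 [ 590.6 -151.6   59.5   33.5   89.8]
```

View pics/w1.png

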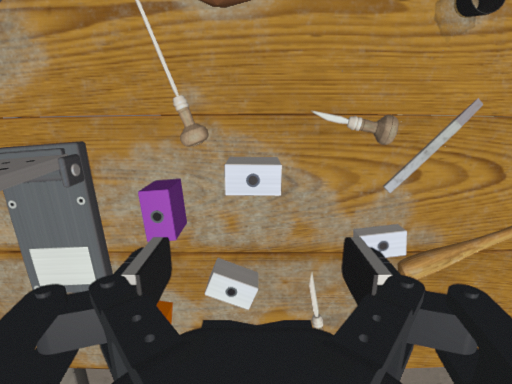

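Request:
{"name": "arm_command", "arguments": {"steps": [0, -0.25, 10, 0, 0, 0, 8.5, 0, -0.25, 10, 0, 0, 0, 8.5, 0, -0.25, 10, 0, 0, 0, 8.5, 0, -0.25, 14, 0, 0, 0, 8.5, 0, -0.25, 16.5, 0, 0, 0, 8.5, 0, -0.25, 18.5, 0, 0, 0, 8.5, 0, -0.25, 19.5, 0, 0, 0, 8.5, 0, -0.25, 19.5, 0, 0, 0, 8.5, 0, -0.25, 19.5, 0, 0, 0, 8.5]}}

```text
time: 2.8
tcp_pos: [0.5921, -0.1529, 0.0371]
ee_rot: [180.0, -0.1, -0.2]
ft_force: [1.0, 0.2, 0.5]
gripper_width: 0.0849
```

Request:
{"name": "arm_command", "arguments": {"steps": [-0.1, 0, 0.1, 0, 0, 0, 7.2, -0.1, 0, 0.1, 0, 0, 0, 6.4, -0.1, 0, 0.1, 0, 0, 0, 5.5, -0.1, 0, 0.1, 0, 0, 0, 5.5, -0.1, 0, 0.1, 0, 0, 0, 5.5, -0.1, 0, 0.1, 0, 0, 0, 5.5, -0.1, 0, 0.1, 0, 0, 0, 5.5, -0.1, 0, 0.1, 0, 0, 0, 5.5], "force": 45}}

```text
time: 3.6
tcp_pos: [0.592, -0.1526, 0.0376]
ee_rot: [180.0, -0.2, -0.1]
ft_force: [-1.0, 1.0, 7.3]
gripper_width: 0.0594
```

Request:
{"name": "arm_command", "arguments": {"steps": [0, 0, -1, 0, 0, 0, 5.5, 0, 0, -2, 0, 0, 0, 5.5, 0, 0, -5, 0, 0, 0, 5.5, 0, 0, -9, 0, 0, 0, 5.5, 0, 0, -12, 0, 0, 0, 5.5, 0, 0, -12, 0, 0, 0, 5.5, 0, 0, -12, 0, 0, 0, 5.5]}}

```text
time: 4.3
tcp_pos: [0.5915, -0.1527, 0.1582]
ee_rot: [179.9, -0.3, -0.2]
ft_force: [0.3, 0.5, -3.8]
gripper_width: 0.0595
```

Request:
{"name": "arm_command", "arguments": {"steps": [-12.5, -14, -4, 0, 0, 0, 5.5, -12.5, -14, -4, 0, 0, 0, 5.5, -12.5, -14, -4, 0, 0, 0, 5.5, -12.5, -14, -4, 0, 0, 0, 5.5, -12.5, -14, -4, 0, 0, 0, 5.5, -12.5, -14, -4, 0, 0, 0, 5.5, -12.5, -14, -4, 0, 0, 0, 5.5, -12.5, -14, -4, 0, 0, 0, 5.5]}}

```text
time: 5.1
tcp_pos: [0.4667, -0.0132, 0.1966]
ee_rot: [180.0, -0.2, -0.2]
ft_force: [0.9, 0.4, -3.3]
gripper_width: 0.0597
```

```bash
python3 - <<'E'
from look import *
s,c,T=look("w2"); bright(c,T,.02,.02)
P=cloud(c,T); m=((abs(P[...,2]-.02)<.006)&(P[...,1]>0)).astype(np.uint8)
n,l,st,ce=cv2.connectedComponentsWithStats(m)
for i in range(1,n):
    if st[i,4]>1500:
        ct=max(cv2.findContours((l==i).astype(np.uint8),0,1)[0],key=len).reshape(-1,2)
        print("base",st[i],np.round(rect(on_plane(c,T,ct,.02)),1))
E
```

```text
5.1 [ 0.4667 -0.0132  0.1966] [179.98  -0.18  -0.24] [ 0.9  0.4 -3.3]
[150. 179.] 3701 z 0.0201 [466.8 100.3  80.7  54.6 -86.8]
base [   81    13   125   206 16377] [525.5 102.  198.3 110.6   3.2]
```

View pics/w2.png

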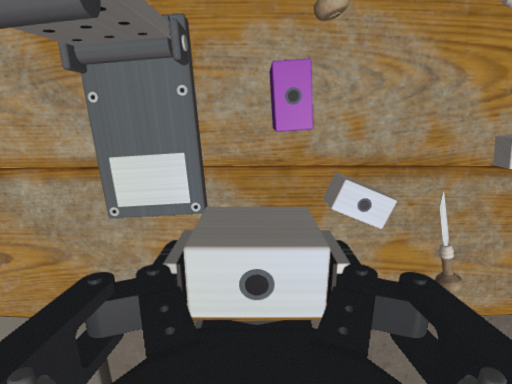

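Request:
{"name": "arm_command", "arguments": {"steps": [0.1, -11.2, 0, 0, 0, -0.06, 5.5, 0.1, -11.2, 0, 0, 0, -0.06, 5.5, 0.1, -11.2, 0, 0, 0, -0.06, 5.5, 0.1, -11.2, 2, 0, 0, -0.06, 5.5, 0.1, -11.2, 6, 0, 0, -0.06, 5.5, 0.1, -11.2, 9, 0, 0, -0.06, 5.5, 0.1, -11.2, 11.5, 0, 0, -0.06, 5.5, 0.1, -11.2, 12.8, 0, 0, -0.06, 5.5, 0.1, -11.2, 12.8, 0, 0, -0.06, 5.5, 0.1, -11.2, 12.8, 0, 0, -0.06, 5.5]}}

```text
time: 6.15
tcp_pos: [0.4693, 0.099, 0.0694]
ee_rot: [180.0, -0.2, 3.2]
ft_force: [0.0, -0.4, -2.7]
gripper_width: 0.0594
```

```bash
python3 - <<'E'
from look import *
s,c,T=look("w3"); bright(c,T,.02,.02)
E
```

```text
6.15 [0.4693 0.099  0.0694] [179.99  -0.22   3.2 ] [ 0.  -0.4 -2.7]
[252. 198.] 3002 z 0.0201 [479.2 100.8  80.5  29.1 -86.7]
```

View pics/w3.png

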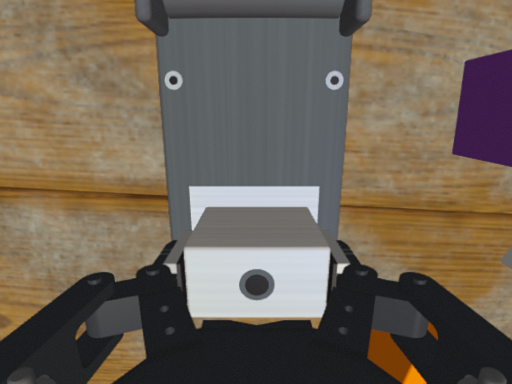

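Request:
{"name": "arm_command", "arguments": {"steps": [-0.15, -0.15, 0.3, 0, 0, 0, 5.5, -0.15, -0.15, 0.6, 0, 0, 0, 5.5, -0.15, -0.15, 0.8, 0, 0, 0, 5.5, -0.15, -0.15, 1.0, 0, 0, 0, 5.5, -0.15, -0.15, 1.15, 0, 0, 0, 5.5, -0.15, -0.15, 1.15, 0, 0, 0, 5.5, -0.15, -0.15, 1.15, 0, 0, 0, 5.5]}}

```text
time: 6.9
tcp_pos: [0.468, 0.1005, 0.0583]
ee_rot: [180.0, -0.3, 3.2]
ft_force: [-0.8, -0.4, -3.9]
gripper_width: 0.0595
```

Request:
{"name": "arm_command", "arguments": {"steps": [-0.05, 0, 0.1, 0, 0, 0, 5.5, -0.05, 0, 0.2, 0, 0, 0, 5.5, -0.05, 0, 0.2, 0, 0, 0, 5.5]}}

```text
time: 7.2
tcp_pos: [0.4679, 0.1005, 0.0575]
ee_rot: [179.9, -0.3, 3.2]
ft_force: [-6.8, -2.3, 14.8]
gripper_width: 0.0595
```

Request:
{"name": "arm_command", "arguments": {"steps": [0, 0, -0.05, 0, 0, 0, 6.0, 0, 0, -0.05, 0, 0, 0, 6.4, 0, 0, -0.05, 0, 0, 0, 7, 0, 0, -0.05, 0, 0, 0, 8, 0, 0, -0.05, 0, 0, 0, 8.5, 0, 0, -0.05, 0, 0, 0, 8.5]}}

```text
time: 7.8
tcp_pos: [0.4679, 0.1006, 0.0579]
ee_rot: [180.0, -0.3, 3.2]
ft_force: [0.4, 0.1, 0.5]
gripper_width: 0.0849
```

Request:
{"name": "arm_command", "arguments": {"steps": [0, 0, -2, 0, 0, 0, 8.5, 0, 0, -5, 0, 0, 0, 8.5, 0, 0, -10, 0, 0, 0, 8.5, 0, 0, -15, 0, 0, 0, 8.5, 0, 0, -20, 0, 0, 0, 8.5, 0, 0, -20, 0, 0, 0, 8.5, 0, 0, -20, 0, 0, 0, 8.5]}}

```text
time: 8.5
tcp_pos: [0.4673, 0.1007, 0.2589]
ee_rot: [179.9, -0.4, 3.2]
ft_force: [0.7, 0.4, 0.0]
gripper_width: 0.085
```

```bash
python3 - <<'E'
from look import *
s,c,T=look("w4"); bright(c,T,.075,.075); bright(c,T,.02,.02)
P=cloud(c,T)
# plate points
m=(P[...,2]>.09)&(P[...,2]<.2)&(P[...,0]>.55)&(P[...,1]>.03)&(P[...,1]<.18)
q=P[m]; print(m.sum(), q.min(0),q.max(0))
c=camera("scene");cv2.imwrite("pics/s4.png",c["pixels"][:,:,::-1]); P=cloud(c,c["pose"])
m=(P[...,2]>.06)&(P[...,2]<.2)&(P[...,0]>.56)&(P[...,0]<.7)&(P[...,1]>.03)&(P[...,1]<.18)
q=P[m]
for z in np.arange(.06,.2,.02):
    k=q[(q[:,2]>z)&(q[:,2]<z+.02)]
    if len(k): print(z.round(2),len(k),np.percentile(k[:,0],[5,50,95]).round(4),np.percentile(k[:,1],[2,98]).round(4),k[:,2].max().round(4))
E
```

```text
8.5 [0.4673 0.1007 0.2589] [179.93  -0.43   3.18] [0.7 0.4 0. ]
[257. 179.] 1580 z 0.0747 [467.6  99.9  59.7  34.4 -86.8]
[256. 160.] 901 z 0.0201 [466.5 100.1  81.3  54.1 -86.8]
7003 [0.57436787 0.06267269 0.16967215] [0.60639377 0.15284753 0.18689822]
0.06 360 [0.5931 0.5957 0.6001] [0.0656 0.1533] 0.0799
0.08 361 [0.5919 0.5948 0.5991] [0.0646 0.1532] 0.1
0.1 375 [0.5912 0.594  0.5983] [0.0644 0.153 ] 0.12
0.12 391 [0.5904 0.5931 0.5973] [0.0638 0.1532] 0.1399
0.14 357 [0.5893 0.5922 0.5963] [0.0667 0.1532] 0.1593
0.16 406 [0.5736 0.5772 0.5962] [0.0665 0.1532] 0.18
0.18 278 [0.5776 0.5869 0.6006] [0.0664 0.152 ] 0.1859
```

View pics/w4.png

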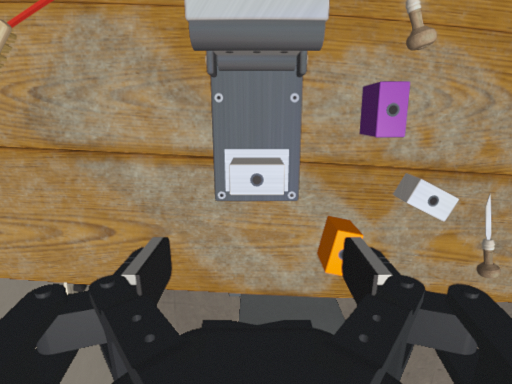

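View pics/s4.png

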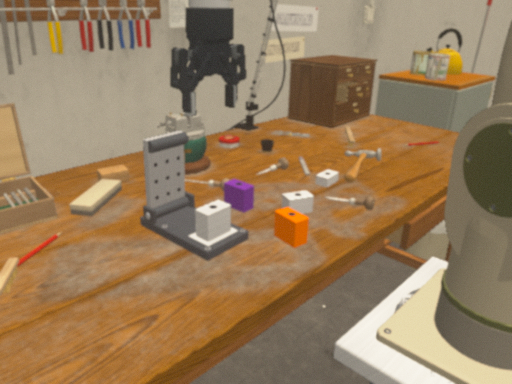

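Request:
{"name": "arm_command", "arguments": {"steps": [0, 0, -2, 0, 0, 0, 4, 4, 0, -2, 0, 0, 0, 0, 8, 0, -2, 0, 0, 0, 0, 12, 0, -2, 0, 0, 0, 0, 16, 0, -2, 0, 0, 0, 0, 17.5, 0, -2, 0, 0, 0, 0, 17.5, 0, -2, 0, 0, 0, 0, 17.5, 0, 1, 0, 0, 0, 0, 17.5, 0, 4, 0, 0, 0, 0, 17.5, 0, 7, 0, 0, 0, 0, 17.5, 0, 8.2, 0, 0, 0, 0, 17.5, 0, 8.2, 0, 0, 0, 0, 17.5, 0, 8.2, 0, 0, 0, 0], "force": 40}}

```text
time: 9.9
tcp_pos: [0.6414, 0.1103, 0.1766]
ee_rot: [180.0, -0.3, 3.2]
ft_force: [0.6, 0.7, 0.1]
gripper_width: -0.0003
```

```bash
python3 - <<'E'
from look import *
s,c,T=look("w5")
c=camera("scene");cv2.imwrite("pics/s5.png",cv2.resize(c["pixels"][100:270,90:300,::-1],None,fx=3,fy=3))
E
```

```text
9.9 [0.6414 0.1103 0.1766] [179.96  -0.25   3.2 ] [0.6 0.7 0.1]
```

View pics/s5.png

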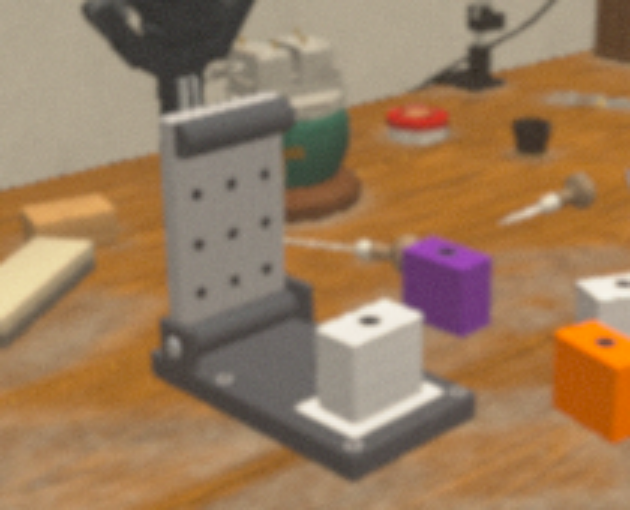

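View pics/w5.png

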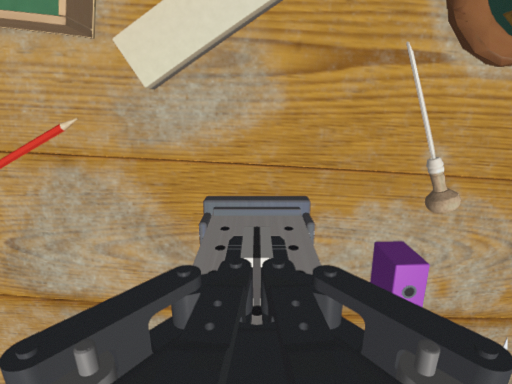

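```bash
python3 - <<'E'
import numpy as np
r,h=125,18
for t in np.arange(1.55,0.36,-.05):
    X=-r*np.cos(t)+h*np.sin(t)+11; Z=r*np.sin(t)+h*np.cos(t)+51
    print(round(t,2),"dx %.2f dz %.2f"%((X-46.2)/10,-(Z-176.6)/10), "z %.1f x %.4f"%(Z,.5952+X*.9984/1000))
E
```

```text
1.55 dx -1.98 dz 0.03 z 176.3 x 0.6216
1.5 dx -2.61 dz -0.04 z 177.0 x 0.6153
1.45 dx -3.24 dz -0.07 z 177.3 x 0.6090
1.4 dx -3.87 dz -0.06 z 177.2 x 0.6027
1.35 dx -4.50 dz -0.03 z 176.9 x 0.5964
1.3 dx -5.13 dz 0.03 z 176.3 x 0.5901
1.25 dx -5.75 dz 0.13 z 175.3 x 0.5839
1.2 dx -6.37 dz 0.26 z 174.0 x 0.5777
1.15 dx -6.98 dz 0.42 z 172.4 x 0.5716
1.1 dx -7.59 dz 0.60 z 170.6 x 0.5656
1.05 dx -8.18 dz 0.82 z 168.4 x 0.5597
1.0 dx -8.76 dz 1.07 z 165.9 x 0.5539
0.95 dx -9.33 dz 1.35 z 163.1 x 0.5482
0.9 dx -9.88 dz 1.65 z 160.1 x 0.5427
0.85 dx -10.42 dz 1.98 z 156.8 x 0.5373
0.8 dx -10.94 dz 2.34 z 153.2 x 0.5321
0.75 dx -11.44 dz 2.72 z 149.4 x 0.5271
0.7 dx -11.92 dz 3.13 z 145.3 x 0.5223
0.65 dx -12.38 dz 3.56 z 141.0 x 0.5177
0.6 dx -12.82 dz 4.02 z 136.4 x 0.5133
0.55 dx -13.24 dz 4.49 z 131.7 x 0.5092
0.5 dx -13.63 dz 4.99 z 126.7 x 0.5053
0.45 dx -13.99 dz 5.50 z 121.6 x 0.5016
0.4 dx -14.33 dz 6.03 z 116.3 x 0.4982
```

Request:
{"name": "arm_command", "arguments": {"steps": [-1, 0, 0, 0, 0, 0, 0, -1.6, 0, 0, 0, 0, 0, 0, -2, 0, 0, 0, 0, 0, 0, -2.3, 0, 0, 0, 0, 0, 0, -2.6, 0, 0, 0, 0, 0, 0, -2.9, 0, -0.05, 0, 0, 0, 0, -3.2, 0, -0.05, 0, 0, 0, 0, -3.5, 0, -0.05, 0, 0, 0, 0, -3.9, 0, -0.05, 0, 0, 0, 0, -4.2, 0, -0.05, 0, 0, 0, 0, -4.5, 0, 0, 0, 0, 0, 0]}}

```text
time: 11.1
tcp_pos: [0.5969, 0.1079, 0.1773]
ee_rot: [180.0, -0.4, 3.2]
ft_force: [4.1, -0.8, 4.9]
gripper_width: 0.0001
```

```bash
cat > ang.py <<'E'
from look import *
import sys
s=status.get_state()
c=camera("scene");cv2.imwrite(f"pics/{sys.argv[1]}.png",cv2.resize(c["pixels"][100:270,90:300,::-1],None,fx=3,fy=3))
P=cloud(c,c["pose"]).reshape(-1,3); a=np.radians(3.2)
d=P-np.array([.5952,.1072,.032]); X=d[:,0]*np.cos(a)+d[:,1]*np.sin(a); Y=-d[:,0]*np.sin(a)+d[:,1]*np.cos(a)
# rows on side face/underside: fit line to underside points: distance 4 mm... use y strip
print(s["tcp_pos"].round(4),s["ft_force"].round(1))
m=(Y>-.035)&(Y<.035)&(X>-.16)&(X<.03)&(d[:,2]>.03)
best=[]
for t in np.arange(.2,1.65,.005):
    n=np.array([np.sin(t),np.cos(t)]); r=-X*np.cos(t)+d[:,2]*np.sin(t); z=X*n[0]+d[:,2]*n[1]
    k=m&(r>.03)&(r<.12)
    best.append(((k&(abs(z-.004)<.002)).sum(),(k&(abs(z-.018)<.002)).sum(),round(t,3)))
print("underside",max(best),"upper",max(best,key=lambda b:b[1]))
E
python3 ang.py s6
```

```text
[0.5969 0.1079 0.1773] [ 4.1 -0.8  4.9]
underside (np.int64(995), np.int64(0), np.float64(1.345)) upper (np.int64(10), np.int64(311), np.float64(1.21))
```

View pics/s6.png

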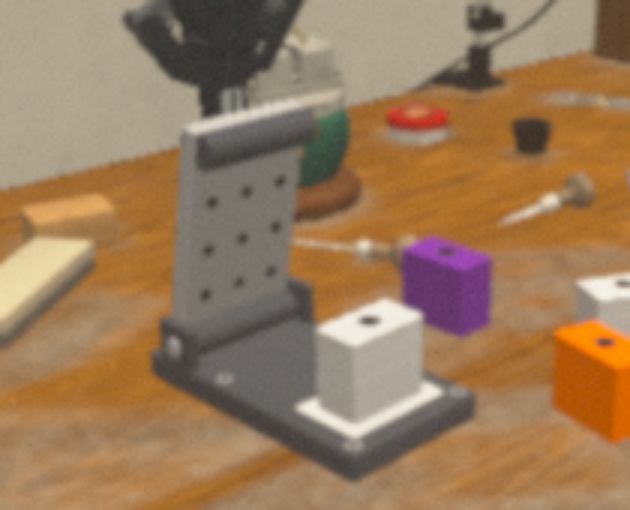

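Request:
{"name": "arm_command", "arguments": {"steps": [-0.7, 0, 0.1, 0, 0, 0, 0, -1.3, 0, 0.2, 0, 0, 0, 0, -1.9, 0, 0.3, 0, 0, 0, 0, -2.5, 0, 0.5, 0, 0, 0, 0, -3.1, 0, 0.7, 0, 0, 0, 0, -3.7, 0, 0.9, 0, 0, 0, 0, -4.3, 0, 1.1, 0, 0, 0, 0, -4.9, 0, 1.4, 0, 0, 0, 0, -5.4, 0, 1.7, 0, 0, 0, 0, -6.0, 0, 2.0, 0, 0, 0, 0, -6.5, 0, 2.4, 0, 0, 0, 0, -7.0, 0, 2.8, 0, 0, 0, 0, -7.5, 0, 3.2, 0, 0, 0, 0]}}

```text
time: 12.45
tcp_pos: [0.5213, 0.1037, 0.1444]
ee_rot: [179.9, -0.3, 3.2]
ft_force: [0.1, 0.7, 2.5]
gripper_width: 0.0
```

```bash
python3 ang.py s7
```

```text
[0.5213 0.1037 0.1444] [0.1 0.7 2.5]
underside (np.int64(119), np.int64(0), np.float64(0.71)) upper (np.int64(0), np.int64(45), np.float64(0.42))
```

View pics/s7.png

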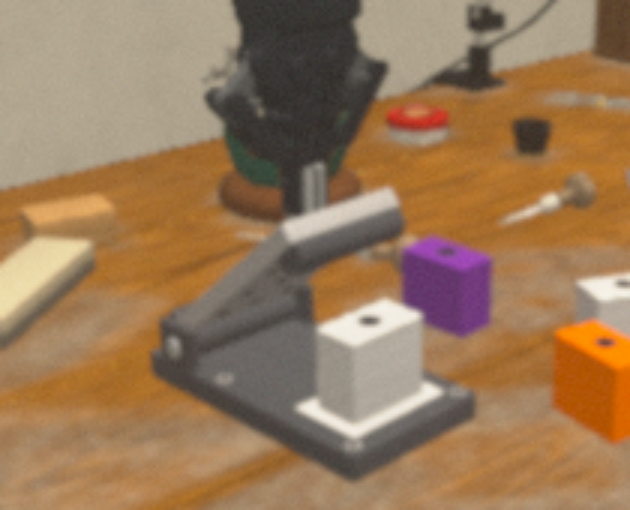

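Request:
{"name": "arm_command", "arguments": {"steps": [-0.4, 0, 0.4, 0, 0, 0, 0, -0.6, 0, 0.6, 0, 0, 0, 0, -0.8, 0, 0.8, 0, 0, 0, 0, -1.0, 0, 1.1, 0, 0, 0, 0, -1.2, 0, 1.3, 0, 0, 0, 0, -1.4, 0, 1.6, 0, 0, 0, 0, -1.6, 0, 1.8, 0, 0, 0, 0, -1.8, 0, 2.1, 0, 0, 0, 0, -2.0, 0, 2.4, 0, 0, 0, 0]}}

```text
time: 13.4
tcp_pos: [0.5003, 0.1024, 0.1193]
ee_rot: [179.9, -0.3, 3.2]
ft_force: [0.5, 0.0, 0.7]
gripper_width: 0.0002
```

Request:
{"name": "arm_command", "arguments": {"steps": [-0.1, 0, 0.1, 0, 0, 0, 0, -0.1, 0, 0.2, 0, 0, 0, 0, -0.1, 0, 0.2, 0, 0, 0, 0]}}

```text
time: 13.7
tcp_pos: [0.499, 0.1023, 0.117]
ee_rot: [179.9, -0.2, 3.2]
ft_force: [-1.4, 0.2, 0.6]
gripper_width: -0.0002
```

```bash
python3 ang.py s8
```

```text
[0.499  0.1023 0.117 ] [-1.4  0.2  0.6]
underside (np.int64(37), np.int64(2), np.float64(0.545)) upper (np.int64(0), np.int64(111), np.float64(0.4))
```

View pics/s8.png

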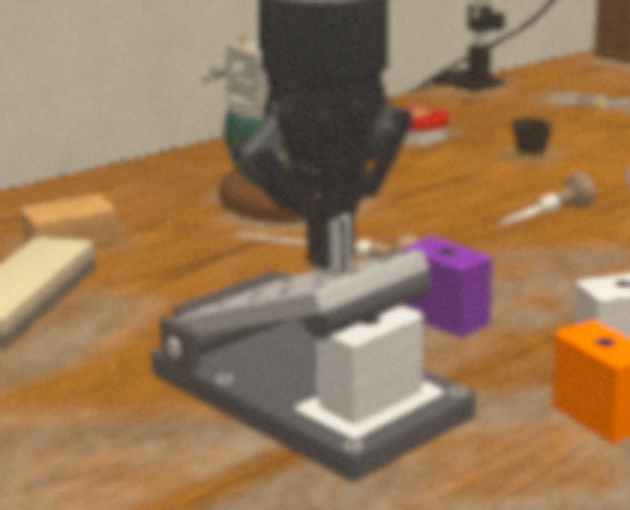

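Request:
{"name": "arm_command", "arguments": {"steps": [0, 0, 0.1, 0, 0, 0, 0, 0, 0, 0.2, 0, 0, 0, 0, 0, 0, 0.2, 0, 0, 0, 0]}}

```text
time: 14.05
tcp_pos: [0.4991, 0.1023, 0.115]
ee_rot: [179.9, -0.2, 3.2]
ft_force: [0.2, -0.1, 1.4]
gripper_width: 0.0006
```

Request:
{"name": "arm_command", "arguments": {"steps": [0, 0, 0.1, 0, 0, 0, 0, 0, 0, 0.2, 0, 0, 0, 0, 0, 0, 0.2, 0, 0, 0, 0]}}

```text
time: 14.35
tcp_pos: [0.4999, 0.1025, 0.1142]
ee_rot: [179.9, -0.3, 3.2]
ft_force: [-2.0, -1.1, 12.5]
gripper_width: 0.0004
```

Request:
{"name": "arm_command", "arguments": {"steps": [0, 0, 0.1, 0, 0, 0, 0, 0, 0, 0.1, 0, 0, 0, 0]}}

```text
time: 14.55
tcp_pos: [0.5005, 0.1026, 0.114]
ee_rot: [179.9, -0.4, 3.2]
ft_force: [-1.7, -0.9, 9.4]
gripper_width: -0.0002
```

Request:
{"name": "arm_command", "arguments": {"steps": [0, 0, -0.5, 0, 0, 0, 0, 0, 0, -2, 0, 0, 0, 0, 0, 0, -6, 0, 0, 0, 0, 0, 0, -10, 0, 0, 0, 0, -4, 0, -13, 0, 0, 0, 0, -8, 0, -14, 0, 0, 0, 0, -8, 0, -14, 0, 0, 0, 0, -8, 0, -14, 0, 0, 0, 0]}}

```text
time: 15.35
tcp_pos: [0.4197, 0.0981, 0.2547]
ee_rot: [179.8, -0.6, 3.2]
ft_force: [1.3, 0.1, -0.5]
gripper_width: 0.0002
```

```bash
python3 ang.py s9; python3 - <<'E'
from look import *
s,c,T=look("w9"); P=cloud(c,T).reshape(-1,3); a=np.radians(3.2)
d=P-np.array([.5952,.1072,.032]); X=d[:,0]*np.cos(a)+d[:,1]*np.sin(a); Y=-d[:,0]*np.sin(a)+d[:,1]*np.cos(a)
k=(abs(Y)<.035)&(X>-.125)&(X<-.02)&(d[:,2]>.005)&(d[:,2]<.12)
p=np.polyfit(X[k],d[k,2],1); print(k.sum(),"theta",np.arctan(-p[0]),"offset",p[1]*np.cos(np.arctan(p[0])))
bright(c,T,.02,.02,amin=60)
E
```

```text
[0.4197 0.0981 0.2547] [ 1.3  0.1 -0.5]
underside (np.int64(57), np.int64(0), np.float64(0.535)) upper (np.int64(0), np.int64(153), np.float64(0.385))
15.4 [0.42   0.0981 0.254 ] [179.87  -0.46   3.19] [ 0.   0.1 -0.8]
7921 theta 0.4031023334831371 offset 0.017958467319133694
[256. 153.] 287 z 0.0201 [443.2  98.4  80.3   7.4 -86.8]
[499. 210.] 146 z 0.0139 [ 390.  -230.1   41.1   12.8   16.3]
```

View pics/s9.png

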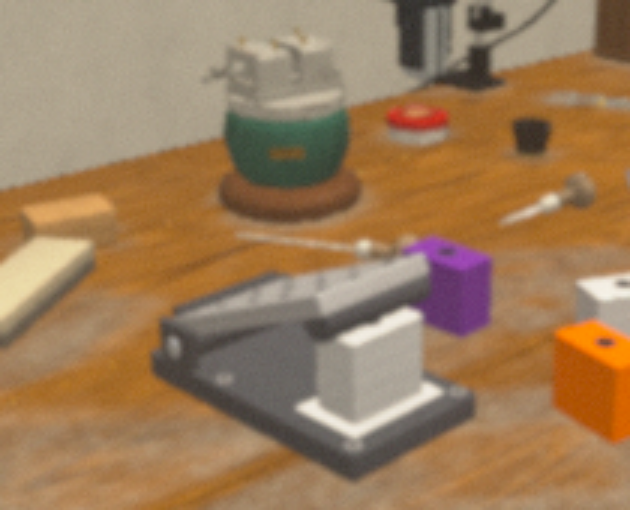

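View pics/w9.png

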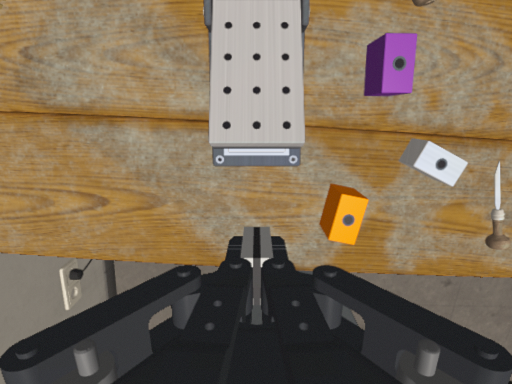

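```bash
python3 -c "
from rig import robot
print(robot.hand_in())"
```

```text
the job is handed in; nothing more can be done
None
```

The tall block is standing on the pad, the plate's free roller is resting on it, and the job was handed in at about 15.4 s of the 64 s allowed.

- **Block:** After release, with the plate still raised, the wrist camera put the block about 1 mm from the pad centre. Its long side matched the pad's to within what I could measure, both at -86.8°.
- **Plate:** I pushed it down from behind with closed fingers until it stopped firm, at about 12 N, then backed off. A fit to its upper face then gave 0.403 rad, against 0.404 expected. The cruder fit from the scene camera read 0.385 from about 150 points, so I relied on the wrist camera.
- **Final state:** The last pictures show the block in place under the roller and the gripper clear of everything. I did not measure the block again under the plate, because the plate hides most of it. I never touched the other two blocks or the orange and purple look-alikes.

The highest wrist force I read was about 16 N, when setting the block down.

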